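Drop the jig cover over the hidden pin and hold the ring pressed down

ROBOT

A 6-joint arm with a two-finger parallel gripper is mounted at the origin on a cart in front of the work surface, level with it; the furniture and walls round the work are solid. World frame = base frame: x ahead of the robot, y to its left, z up, the work surface at z = 0. Lengths are in m, angles in rad, forces in N, time in s.
With the tool pointing down it reaches from about 0.225 to 0.875 m from the base axis. Payload 3.4 kg.
Tool frame: the origin (TCP) lies at the very end of the fingers, on their centre line; the grasp point (between the pads) lies 19 mm behind it (robot.grasp_offset is the distance from the TCP to the grasp point, in m); z points along the fingers, y is the line along which they close (so a half turn about z gives the same grasp; the last joint's range is limited). The gripper opens to 85 mm and grips with 20 to 120 N. Pads are 22 mm wide; open, the fingers measure 114 mm over their backs; the gripper's body (76 mm by 85 mm) begins 54 mm behind the grasp point. The pads swing forward as they close: fully open they stand 13 mm farther back than shut.
Start: joints at [1.177, 0.276, 1.505, -0, 1.361, -0.121], TCP at [0.155, 0.554, 0.231] pointing down, gripper open.
Joint ranges: [-2.89, 2.89], [-0.75, 2.08], [0.22, 2.7], [-1.18, 4.32], [0.11, 2.71], [-2.7, 2.7]. Speed limits (rad/s): [2.57, 2.57, 3.14, 3.14, 3.14, 3.14].

INTERFACE

Orientations are given as a rotation vector (axis times angle).
In Python, from bench import robot, optics gives the robot as it stands.
- The arm moves only by the shell command python3 -m handwheel 'ROWS' [FORCE]. ROWS is JSON, a list of rows, each a list of 5 numbers: the shift along the tool's x, y, z in mm, then the turn about the tool's z in degrees, then the opening, from -1 (shut) to 1 (fully open). In form: [[tx, ty, tz, roll, fingers], ...]. A call has 1 to 10 rows; each row shifts and turns the commanded pose from where the row before left it, along the tool's axes as they then stand; what a row does not reach is not made up. A row lasts 1/8 s, in which the tool goes at most 62.5 mm and 10.7 degrees, less where a joint would pass 70% of its speed; a pose out of reach is approached as far as the arm can. A call with a gripper value outside its range is refused whole. The fingers move at their own pace and stop on an object; FORCE is the grip in N (left out, the last holds). Time passes only in rows, so rows that do not move let the fingers close. It gives the time, the measured TCP pose, the force, the opening and the grip force at its end, in the units of the state.
- robot.sense(): the state, without advancing time (a new reading comes with each control period).
- optics.snapshot(name): name is "side" or "top" or "wrist"; returns a dict with "color" (384x512x3 uint8, red, green, blue), "range_z" (384x512 float32, m along the optical axis (not along the pixel's ray), 0 where there is no reading), "fx", "fy", "cx", "cy" (pixels), "distortion" ([k1, k2, p1, p2, k3] as OpenCV has them; the pictures are not rectified), "R" (3x3) and "t" (3): a world point X has camera coordinates R X + t. Camera axes: x right, y down, z forward; pixel columns grow to the right and rows downward; lengths in m; the calibration is good to about 2 mm. A picture is of the moment at which its call begins.
- robot.sign_off(): hands the job in; it is judged then, once.
The state is a dict: "clock": time; "qpos": joint angles; "qvel": joint speeds; "effort": joint torques, N m; "eef_pos": TCP position; "tool_rot": TCP orientation; "wrist_force": force on the tool from outside, world axes, zero at the start; "moment": the same for the moment, N m; "width": finger opening in m; "finger_force": force on a finger pad.
Only numpy, scipy, OpenCV 4.12 (cv2) and the standard library are available. Lean on these libraries where they do the work, as an engineer would, in place of code of your own. Each camera call takes 0.05 s, during which the arm holds its last target. There are 200 camera calls.

TASK

Pick up the round jig cover by its black square hub and set it over the pin of the blue fixture, feeling for the pin hidden beneath it until the cover drops down flat onto the steel ring that lies there. Then press the cover down against the spring as far as it goes, so that the red band on the platen sinks completely into the blue base, and finish still holding the hub and keeping it pressed down: do not let go. Leave the ring centred in the fixture and the other things on the table where they are.

Things in the scene. Friction and masses are not known exactly. Their poses are not given: they have to be found in the camera images.
- cover: Loose jig cover, 0.14-0.24 kg: steel flange 72 mm across, 8 mm thick; black square hub (30x30 mm, sides along the cover's x and y) rises from its middle to 40 mm above the underside, yellow dot on top. Blind bore from below on its centre: 16 mm across, chamfered, 32 mm deep. Starts flat on the table, flange down. Origin: centre of the underside; z up.
- fixture: Blue round fixture fixed to the table, 104 mm across at the foot, 82 above, 30 mm high. On it a sprung aluminium platen 66 mm across with a red side band 8 mm high; its top is 42 mm above the table. The ring lies on it, so the cover's underside is at 54 mm when seated, 46 mm when fully pressed, and 65 mm or more while it still rides on the pin. Origin: centre of the underside.
- pin_tip (a point): Top of the fixture's fixed upright locating pin, 12 mm across with a rounded tip, on the fixture's centre, 68 mm above the table (it does not sink with the platen).
- platen (a joint): How far the sprung platen is pushed down, m: 0 up, 0.008 fully down at its stop (red band hidden). The spring carries the cover's weight without moving; a push of about 2 to 5 N starts it, and about 8 to 11 N holds it at the stop.
- test_ring: Thin steel ring, 48 mm across outside, about 40 mm clear inside, 12 mm high, lying loose on the platen round a low boss (36 mm across, 4 mm high) and the pin. Origin: centre of its underside.
- tape_roll: Bystander, leave alone: roll of brown packing tape lying flat, 93 mm across, 24 mm high.
- grease_tin: Bystander, leave alone: green grease tin with a pale lid, 68 mm across, 71 mm high.
- caliper: Bystander, leave alone: digital caliper lying flat, 64x225x12 mm.
- marker: Bystander, leave alone: black and red paint marker lying flat, 16x132x17 mm.
- loose_bearing: Bystander, leave alone: bright single taper roller bearing cone lying flat near the table's front edge, 50 mm across, 18 mm high.
There are look-alikes about, which are no part of the job. Several things have the shape of the cover; the one meant has the colours described above. Leave any green look-alike of the test_ring alone.

How it is judged:
By the outcome, as a careful person would: the job done as asked, in the order asked, and still so for the second after the job is handed in, while the arm keeps its last pose, push and grip.
It also fails if it takes over 38 s, if anything falls off the work surface, if the arm or the gripper's body presses on something with over 40 N, if the wrist force passes 120 N, or if a joint passes its speed limit or range.

## Working session

There is one attempt and no reset: what is moved stays moved. The work goes in short steps, Python scripts to look and compute and a shell command to move; the robot and the scene stay as the last step left them, time stands still between calls to the robot, and variables do not carry over. Pictures are saved under pics/ and viewed, at most 10 in all, crops included, and the job is handed in when it is done.

```bash
mkdir -p pics; ls
cat > h.py <<'E'
import numpy as np, cv2
from bench import robot, optics
def snap(n):
    s=optics.snapshot(n); np.savez('%s.npz'%n,**s); return s
def load(n): return dict(np.load('%s.npz'%n))
def K(s): return np.array([[s['fx'],0,s['cx']],[0,s['fy'],s['cy']],[0,0,1.]],float)
def pt(s,u,v,z=None):
    "world point from pixel; by depth, or on plane z"
    n=cv2.undistortPoints(np.array([[[u,v]]],float),K(s),np.array(s['distortion'],float))[0,0]
    d=np.array([n[0],n[1],1.]); R=np.array(s['R']);t=np.array(s['t'])
    if z is None:
        r=s['range_z'][int(round(v))-1:int(round(v))+2,int(round(u))-1:int(round(u))+2]; r=r[r>0]
        return R.T@(d*np.median(r)-t)
    c=-R.T@t; w=R.T@d; return c+w*(z-c[2])/w[2]
def save(s,name,crop=None,f=1):
    im=s['color'][:,:,::-1]
    if crop: a,b,c,d=crop; im=im[b:d,a:c]
    cv2.imwrite('pics/'+name,cv2.resize(im,None,fx=f,fy=f,interpolation=cv2.INTER_CUBIC))
E
python3 - <<'E'
from h import *
for n in('top','side'):
    s=snap(n); save(s,n+'0.png',None,1.5); print(n,-np.array(s['R']).T@s['t'])
print(robot.sense())
E
```

```text
pics
top [ 0.24908419 -0.12097108  1.28491335]
side [ 0.56069468 -0.93562672  0.56239034]
{'clock': 0.1, 'qpos': array([ 1.17700137e+00,  2.76482119e-01,  1.50599709e+00, -2.12205385e-06,
        1.36068765e+00, -1.20952725e-01]), 'qvel': array([ 0.00210822, -0.00018765, -0.00158051, -0.00185921, -0.00050334,
        0.0010882 ]), 'effort': array([ 2.73140271e-03, -4.17707455e+01, -2.46402311e+01, -1.68760985e-04,
        5.69779470e-03, -7.27724142e-06]), 'eef_pos': array([0.15474478, 0.55330258, 0.23055828]), 'tool_rot': array([-4.27196411e-01, -3.11200851e+00,  2.39183317e-03]), 'wrist_force': array([ 0.44396897, -0.53670971, -0.91466826]), 'moment': array([ 0.00187368,  0.00669187, -0.01265616]), 'finger_force': 0.0, 'width': 0.08552807573556434}
```

View pics/top0.png

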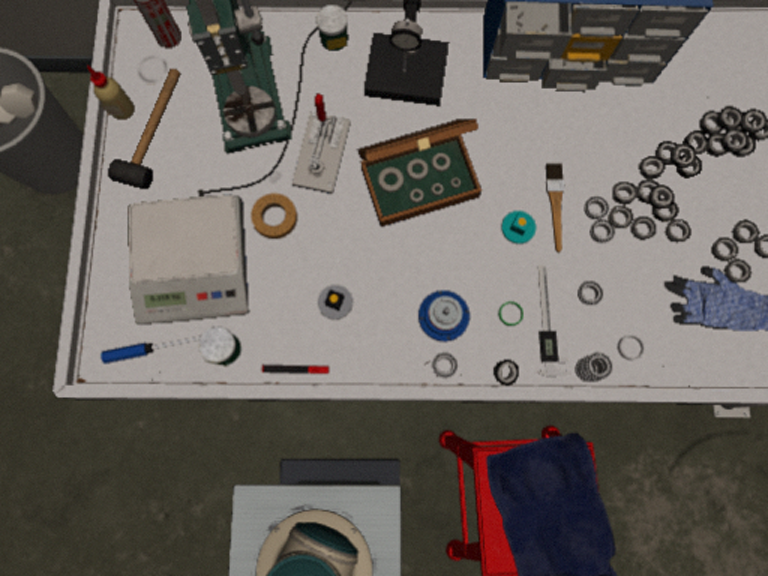

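View pics/side0.png

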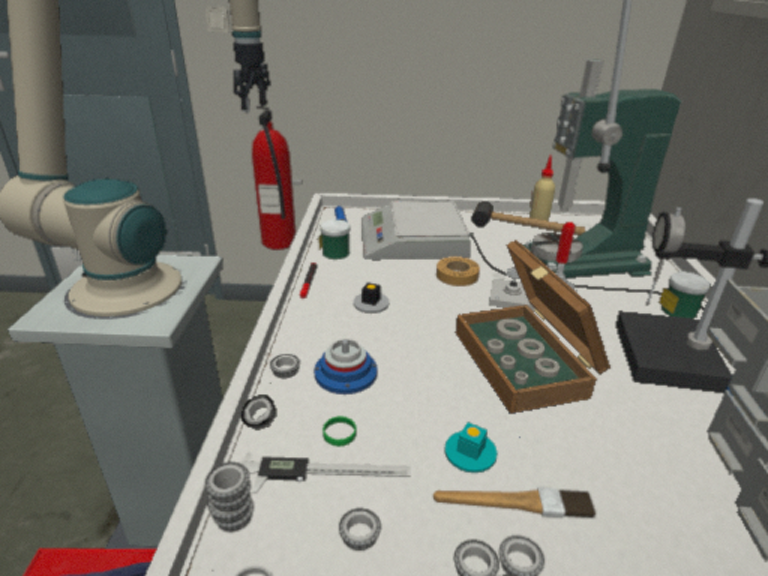

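Top view (px at 1.5x): the steel cover with black hub and yellow dot is at (335,301). The teal look-alike is at (518,227). The fixture is at (444,314), the green ring at (511,313), and the marker at (295,369). I choose the one at (335,301) and check it in a close crop.

Run:
```python
from h import *
s=load('top')
im=s['color'][:,:,::-1]
a=cv2.resize(im[180:222,202:244],(400,400),interpolation=cv2.INTER_CUBIC)
b=cv2.resize(im[188:230,275:317],(400,400),interpolation=cv2.INTER_CUBIC)
cv2.imwrite('pics/crop1.png',np.hstack([a,b]))
for u,v,z in((223,200,.04),(223,200,None),(296,209,.068),(296,209,None),(346,151,None),(197,246,.01)): print(u,v,z,pt(s,u,v,z))
```

```text
223 200 0.04 [ 0.50178339 -0.02731197  0.04      ]
223 200 None [ 0.5015827  -0.02738636  0.0409887 ]
296 209 0.068 [ 0.47086198 -0.24065832  0.068     ]
296 209 None [ 0.47446635 -0.2426035   0.04822252]
346 151 None [ 0.6564534  -0.39858971  0.03878456]
197 246 0.01 [0.36840074 0.04885804 0.01      ]
```

View pics/crop1.png

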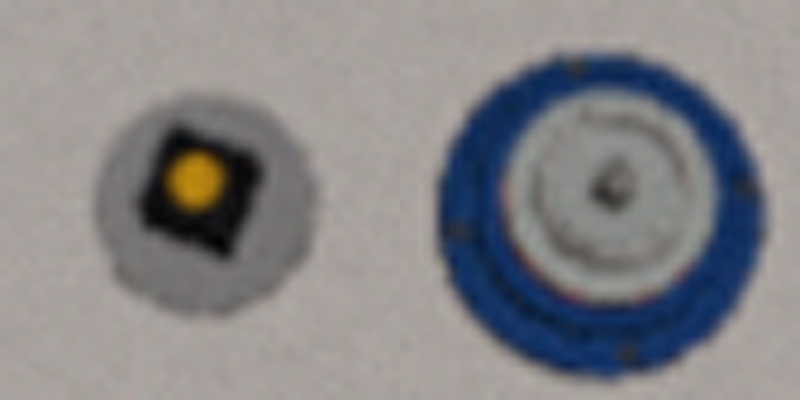

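The crop confirms it: grey flange, black hub, yellow dot at crop (195,180), with hub sides turned about 24° in the image. On the right is the fixture with the ring on its platen and the pin tip at about (612,185).

```bash
cat >> h.py <<'E'
from scipy.spatial.transform import Rotation as Ro
def delta(x,y,z):
    q=robot.sense(); R=Ro.from_rotvec(q['tool_rot']).as_matrix()
    print('tcp',q['eef_pos'].round(4),'yaw_y',np.degrees(np.arctan2(R[1,1],R[0,1])).round(2),'tilt',R[:,2].round(4),'F',q['wrist_force'].round(2),'w',round(q['width'],4),'clk',q['clock'])
    print('tool delta mm',(R.T@(np.array([x,y,z])-q['eef_pos'])*1000).round(1))
E
python3 - <<'E'
from h import *
s=load('top')
f=lambda x,a,b:b+x/9.524-.5
for n,u,v,z in(('dot',f(195,0,202),f(180,0,180),.04),('flange',f(207,0,202),f(205,0,180),.006),('pin',f(212,0,275),f(183,0,188),.068),('foot',f(203,0,275),f(215,0,188),.012),('platen',f(211,0,275),f(197,0,188),.042)): print(n,pt(s,u,v,z))
c=pt(s,f(195,0,202),f(180,0,180),.04)
delta(c[0],c[1],.15)
E
```

```text
dot [ 0.50661458 -0.02415668  0.04      ]
flange [ 0.50550469 -0.02554044  0.006     ]
pin [ 0.47757516 -0.24296351  0.068     ]
foot [ 0.47777535 -0.24555164  0.012     ]
platen [ 0.47805181 -0.24518433  0.042     ]
tcp [0.1547 0.5533 0.2306] yaw_y 74.37 tilt [-6.0e-04 -1.5e-03 -1.0e+00] F [ 0.44 -0.54 -0.91] w 0.0855 clk 0.1
tool delta mm [-494.5 -461.2   81.2]
```

```bash
python3 -m handwheel '[[-20,-19,0,1,1],[-38,-35,0,1,1],[-38,-35,0,1,1],[-38,-35,0,1,1],[-38,-35,0,1,1],[-38,-35,0,1,1],[-38,-35,0,1,1],[-38,-35,0,1,1],[-38,-35,0,0,1],[-38,-35,0,0,1]]'
python3 - <<'E'
from h import *
delta(.506,-.025,.15)
E
```

```text
clock: 1.35
eef_pos: [0.379, 0.114, 0.2312]
tool_rot: [0.643, 3.075, 0.0]
wrist_force: [0.4, -0.1, -1.0]
width: 0.0853
finger_force: 0.0
tcp [0.379  0.114  0.2312] yaw_y 66.37 tilt [ 2.e-04  3.e-04 -1.e+00] F [ 0.41 -0.12 -1.03] w 0.0853 clk 1.35
tool delta mm [-172.1  -76.4   81.2]
```

```bash
python3 -m handwheel '[[-38,-17,16,0,1],[-38,-17,16,0,1],[-38,-17,16,0,1],[-38,-17,16,0,1],[-20,-8,17,0,1],[0,0,0,0,1],[0,0,0,0,1]]'
python3 - <<'E'
from h import *
delta(.506,-.025,.15)
s=snap('wrist'); save(s,'w1.png',None,1.5); print(-np.array(s['R']).T@s['t'], s['R'].round(2))
E
```

```text
clock: 2.22
eef_pos: [0.5051, -0.0224, 0.1504]
tool_rot: [-0.643, -3.074, -0.001]
wrist_force: [1.0, 0.2, 0.3]
width: 0.0856
finger_force: 0.0
tcp [ 0.5051 -0.0224  0.1504] yaw_y 66.37 tilt [-1.1e-03  7.0e-04 -1.0e+00] F [0.99 0.2  0.28] w 0.0856 clk 2.225
tool delta mm [-1.8 -2.   0.3]
[0.44460906 0.00333545 0.29245702] [[ 0.4   0.92  0.  ]
 [ 0.89 -0.39  0.26]
 [ 0.24 -0.1  -0.97]]
```

View pics/w1.png

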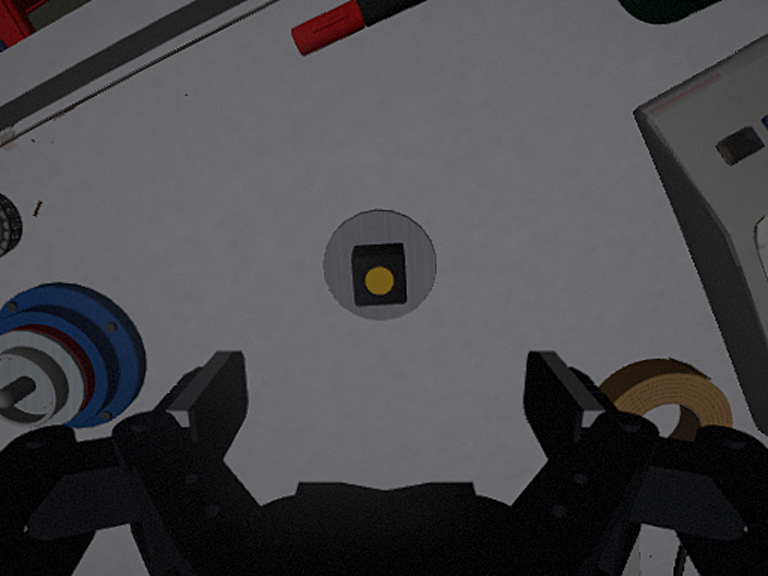

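Wrist view: dot at (379,281), hub front-edge corners at (356,305) and (407,302). The hub sits between the open fingers, slightly turned.

Run:
```python
from h import *
s=load('wrist')
P=lambda u,v,z:pt(s,u/1.5,v/1.5,z)
d=P(379,281,.04);a=P(356,305,.04);b=P(407,302,.04);print(d,a,b,np.linalg.norm(a-b))
print('flange',P(379.5,264.5,.004), np.linalg.norm(P(323,265,.006)-P(437,265,.006)))
e=b-a;print('edge ang',np.degrees(np.arctan2(e[1],e[0])))
l=P(352,262,.04);r=P(404,260,.04);print((a-l),(b-r),np.degrees(np.arctan2(*(a-l)[1::-1])),np.degrees(np.arctan2(*(b-r)[1::-1])))
delta(d[0],d[1],.013)
```

```text
[ 0.50505289 -0.02670242  0.04      ] [ 0.51272796 -0.04438     0.04      ] [ 0.52270063 -0.01713062  0.04      ] 0.029016942840488297
flange [ 0.50388879 -0.02632054  0.004     ] 0.07187829471243086
edge ang 69.8984767516867
[ 0.02365275 -0.00836484  0.        ] [ 0.02310999 -0.0079728   0.        ] -19.476242187906443 -19.034115124935266
tcp [ 0.5053 -0.0223  0.1507] yaw_y 66.4 tilt [-1.e-04  5.e-04 -1.e+00] F [ 0.65  1.41 -0.65] w 0.0855 clk 2.275
tool delta mm [ -1.6  -4.2 137.7]
```

```bash
python3 -m handwheel '[[-1.5,-4,25,-4,1],[0,0,40,0,1],[0,0,40,0,1],[0,0,20,0,1],[0,0,12,0,1],[0,0,0,0,-1],[0,0,0,0,-1],[0,0,0,0,-1],[0,0,0,0,-1]]' 60
python3 - <<'E'
from h import *
delta(.505,-.0265,.013)
E
```

```text
clock: 3.4
eef_pos: [0.5067, -0.0274, 0.0144]
tool_rot: [0.535, 3.093, 0.0]
wrist_force: [-0.8, -0.4, 6.4]
width: 0.029
finger_force: 61.7
tcp [ 0.5067 -0.0274  0.0144] yaw_y 70.36 tilt [ 2.6e-03 -3.0e-04 -1.0e+00] F [-0.81 -0.36  6.42] w 0.029 clk 3.4
tool delta mm [1.9 0.3 1.4]
```

```bash
python3 -m handwheel '[[0,0,-10,0,-1],[0,0,-30,0,-1],[0,0,-40,0,-1],[0,0,-20,0,-1],[0,0,0,0,-1],[0,0,0,0,-1]]'
python3 - <<'E'
from h import *
delta(.505,-.0265,.013)
s=snap('wrist'); save(s,'w2.png',None,1.5)
E
```

```text
clock: 4.15
eef_pos: [0.5047, -0.0271, 0.1125]
tool_rot: [-0.535, -3.094, -0.0]
wrist_force: [1.0, -0.4, -2.4]
width: 0.0289
finger_force: 60.6
tcp [ 0.5047 -0.0271  0.1125] yaw_y 70.37 tilt [-1.9e-03  5.0e-04 -1.0e+00] F [ 0.96 -0.38 -2.38] w 0.0289 clk 4.15
tool delta mm [-0.3  0.7 99.5]
```

View pics/w2.png

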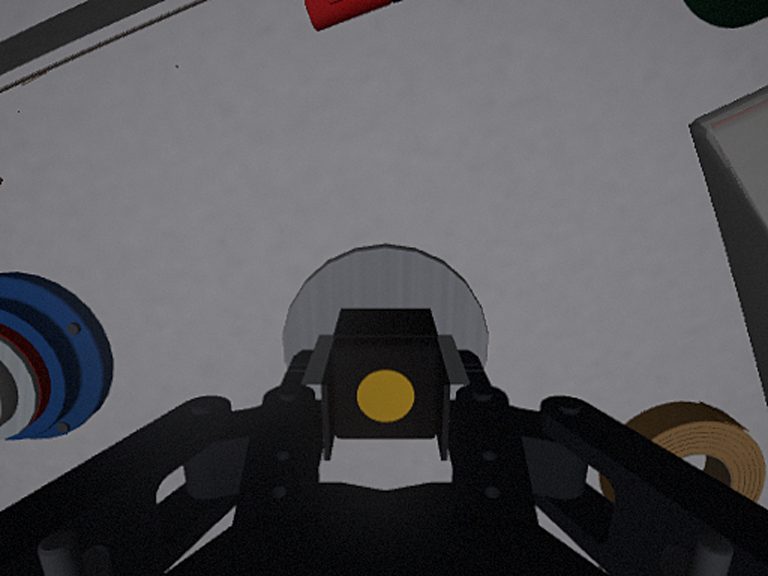

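Lifted squarely: dot at (385,396), flange arc spanning u=284–488. Next I move behind the fixture so the wrist camera can see it in the same frame.

Run:
```python
from h import *
s=load('wrist')
d=pt(s,385.5/1.5,396/1.5,.138); print('dot',d,pt(s,257,264)); q=robot.sense()['eef_pos']; print(d-q)
R=Ro.from_rotvec(robot.sense()['tool_rot']).as_matrix(); print('in tool',R.T@(d-q))
delta(.59,-.287,.13)
```

```text
dot [ 0.50296677 -0.02697493  0.138     ] [ 0.50292565 -0.02696036  0.13807937]
[-0.0015561   0.00011321  0.02588357]
in tool [ 0.001573   -0.00042519 -0.02587931]
tcp [ 0.5045 -0.0271  0.1121] yaw_y 70.37 tilt [-2.6e-03  6.0e-04 -1.0e+00] F [-0.86 -0.77 -1.54] w 0.0293 clk 4.2
tool delta mm [-167.8 -216.1  -18.3]
```

```bash
python3 -m handwheel '[[-16,-20,-9,0,-1],[-30,-38,-9,0,-1],[-32,-42,0,0,-1],[-32,-42,0,0,-1],[-32,-42,0,0,-1],[-16,-20,0,0,-1],[-10,-12,0,0,-1],[0,0,0,0,-1],[0,0,0,0,-1]]'
python3 - <<'E'
from h import *
delta(.477,-.246,.1)
s=snap('wrist'); save(s,'w3.png',None,1.5)
E
```

```text
clock: 5.32
eef_pos: [0.5907, -0.2856, 0.1308]
tool_rot: [-0.534, -3.094, -0.002]
wrist_force: [0.1, -0.1, -2.4]
width: 0.0288
finger_force: 60.6
tcp [ 0.5907 -0.2856  0.1308] yaw_y 70.41 tilt [-0.0015  0.0017 -1.    ] F [ 0.13 -0.11 -2.42] w 0.0288 clk 5.325
tool delta mm [120.3  -0.9  31. ]
```

View pics/w3.png

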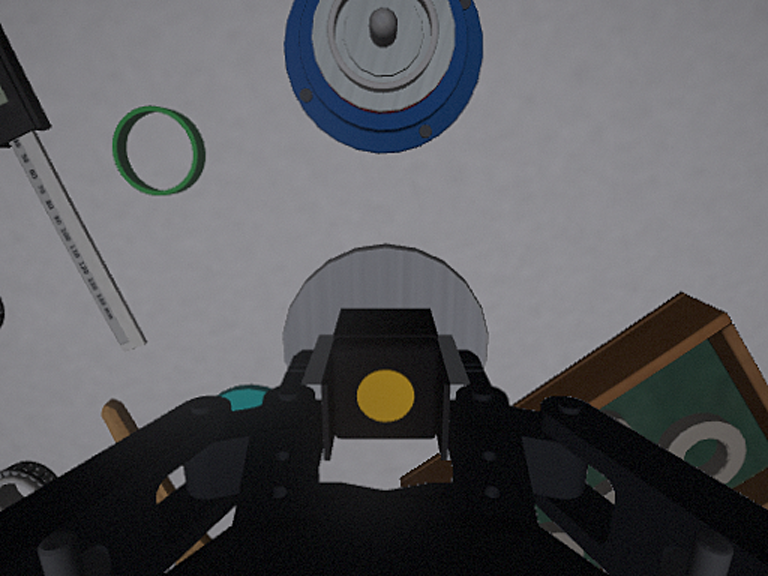

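Wrist view: pin tip at about (382,15). The platen rim spans u=313–455 with its near edge at v≈112, and the blue foot spans u=284–483. The ring lies around the pin.

Run:
```python
from h import *
s=load('wrist'); P=lambda u,v,z=None:pt(s,u/1.5,v/1.5,z)
q=robot.sense(); T=Ro.from_rotvec(q['tool_rot']).as_matrix()
tf=lambda p:((T.T@(p-q['eef_pos']))*1000).round(1)
print('pin',tf(P(382,16,.067)),P(382,16,.067),P(382,20))
a=P(384,110,.042);print('platen near edge',tf(a),'depth check',P(384,104))
print('platen L,R',tf(P(313,38,.042)),tf(P(455,38,.042)))
print('dot',tf(P(385.5,396,.1308+.0259)))
# ring outer near edge & inside top rim
print('ring L R', tf(P(327,42,.054)),tf(P(438,42,.054)),'near',tf(P(383,94,.052)))
# fit circle to platen by depth
H,W=s['range_z'].shape;uu,vv=np.meshgrid(np.arange(W),np.arange(H))
n=cv2.undistortPoints(np.stack([uu,vv],-1).reshape(-1,1,2).astype(float),K(s),np.array(s['distortion'],float)).reshape(H,W,2)
X=(np.dstack([n,np.ones((H,W))])*s['range_z'][...,None]-s['t'])@np.array(s['R'])
for lo,hi in((.050,.058),(.0395,.0445),(.058,.075)):
    m=(X[...,2]>lo)&(X[...,2]<hi)&(vv<85)&(uu>180)&(uu<330)&(s['range_z']>0)
    Y=(X[m]-q['eef_pos'])@T*1000;print(lo,m.sum(),np.percentile(Y,[1,50,99],axis=0).round(1).tolist())
```

```text
pin [121.2  -1.8  64.2] [ 0.47597002 -0.24658877  0.067     ] [ 0.47753063 -0.24714305  0.06763859]
platen near edge [87.3 -1.1 89.2] depth check [ 0.50554342 -0.25629628  0.0416247 ]
platen L,R [118.8 -33.4  89.2] [118.8  31.3  89.3]
dot [  2.   -0.5 -25.6]
ring L R [114.4 -25.7  77.2] [114.4  22.3  77.2] near [93.2 -1.5 79.2]
0.05 805 [[95.4, -24.9, 74.7], [110.1, -1.7, 77.8], [131.1, 21.7, 80.9]]
0.0395 3014 [[88.3, -32.9, 86.8], [108.9, -1.1, 89.7], [134.4, 29.9, 91.4]]
0.058 338 [[114.0, -7.2, 62.6], [118.4, -1.6, 65.6], [124.3, 3.9, 72.9]]
```

```bash
python3 -m handwheel '[[15,0,0,0,-1],[35,0,0,0,-1],[35,-1,0,0,-1],[23.5,0,10,0,-1],[10,0,15,0,-1],[0,0,12,0,-1],[0,0,0,0,-1],[0,0,0,0,-1]]'
python3 - <<'E'
from h import *
c=np.array([.5907,-.2856,.1308])
delta(.4769,-.2461,.0822)
s=snap('side'); save(s,'s2.png',(180,180,300,270),6)
E
```

```text
clock: 6.38
eef_pos: [0.4802, -0.2486, 0.0947]
tool_rot: [0.535, 3.095, -0.001]
wrist_force: [0.3, 0.1, -1.2]
width: 0.0288
finger_force: 60.6
tcp [ 0.4802 -0.2486  0.0947] yaw_y 70.39 tilt [ 1.1e-03 -5.0e-04 -1.0e+00] F [ 0.26  0.06 -1.23] w 0.0288 clk 6.375
tool delta mm [ 3.9  1.2 12.5]
```

View pics/s2.png

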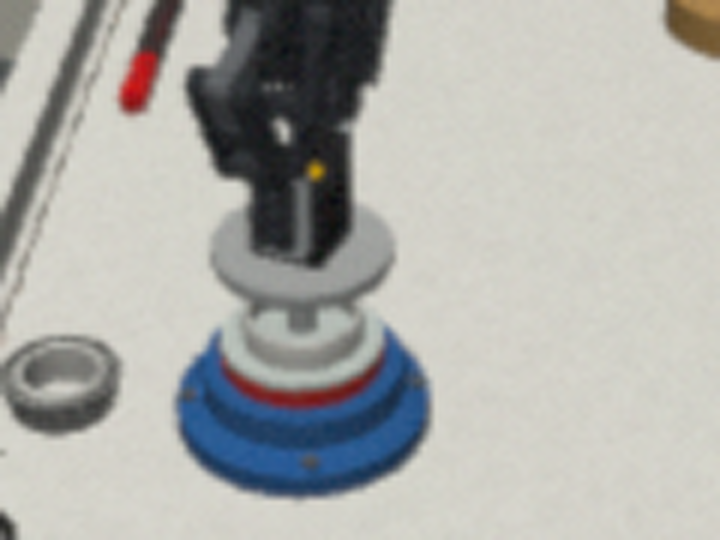

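The side crop shows the cover (flange centre at about (302,253)) hovering over the pin at (302,318), with the ring below and the red band visible. I'll correct by 1.8 and 1.2 mm and go down gently.

```bash
python3 -m handwheel '[[1.8,1.2,3,0,-1],[0,0,5,0,-1],[0,0,2,0,-1],[0,0,2,0,-1],[0,0,0,0,-1],[0,0,0,0,-1]]'
python3 - <<'E'
from h import *
delta(.4789,-.2468,.0822)
E
```

```text
clock: 7.18
eef_pos: [0.4782, -0.2466, 0.0823]
tool_rot: [0.536, 3.095, 0.0]
wrist_force: [-0.2, 0.3, -1.2]
width: 0.0289
finger_force: 60.6
tcp [ 0.4782 -0.2466  0.0823] yaw_y 70.37 tilt [ 2.e-04 -0.e+00 -1.e+00] F [-0.21  0.34 -1.2 ] w 0.0289 clk 7.175
tool delta mm [-0.7  0.1  0.1]
```

```bash
python3 -m handwheel '[[0,0,1,0,-1],[0,0,1,0,-1],[0,0,1,0,-1],[0,0,0,0,-1]]'
python3 - <<'E'
from h import *
delta(.4789,-.2468,.0822)
E
```

```text
clock: 7.68
eef_pos: [0.478, -0.2465, 0.0792]
tool_rot: [-0.536, -3.095, -0.0]
wrist_force: [0.2, -0.1, -2.3]
width: 0.0291
finger_force: 60.6
tcp [ 0.478  -0.2465  0.0792] yaw_y 70.37 tilt [-1.e-04  2.e-04 -1.e+00] F [ 0.22 -0.09 -2.3 ] w 0.0291 clk 7.675
tool delta mm [-0.9  0.  -3. ]
```

```bash
python3 -m handwheel '[[0,0,1,0,-1],[0,0,1,0,-1],[0,0,1,0,-1],[0,0,0,0,-1]]'
python3 - <<'E'
from h import *
delta(.4789,-.2468,.0822)
E
```

```text
clock: 8.18
eef_pos: [0.478, -0.2465, 0.0762]
tool_rot: [-0.535, -3.095, -0.0]
wrist_force: [0.1, -0.6, -2.0]
width: 0.0292
finger_force: 60.6
tcp [ 0.478  -0.2465  0.0762] yaw_y 70.37 tilt [-2.e-04  2.e-04 -1.e+00] F [ 0.1  -0.56 -2.  ] w 0.0292 clk 8.175
tool delta mm [-0.9  0.  -6. ]
```

Underside is at 62 mm with no contact force, so the pin is in the bore.

```bash
python3 -m handwheel '[[0,0,2,0,-1],[0,0,2,0,-1],[0,0,2,0,-1],[0,0,1,0,-1],[0,0,1,0,-1],[0,0,0,0,-1]]'
python3 - <<'E'
from h import *
delta(.4789,-.2468,.0822)
E
```

```text
clock: 8.93
eef_pos: [0.4781, -0.2465, 0.0685]
tool_rot: [0.535, 3.096, 0.0]
wrist_force: [-1.3, -0.8, 0.2]
width: 0.0287
finger_force: 61.0
tcp [ 0.4781 -0.2465  0.0685] yaw_y 70.37 tilt [ 1.e-04 -0.e+00 -1.e+00] F [-1.3  -0.82  0.18] w 0.0287 clk 8.925
tool delta mm [ -0.8   0.  -13.7]
```

```bash
python3 -m handwheel '[[0,0,1,0,-1],[0,0,1,0,-1],[0,0,1,0,-1],[0,0,0,0,-1]]'
python3 - <<'E'
from h import *
delta(.4789,-.2468,.0822)
s=snap('side'); save(s,'s3.png',(180,180,300,270),6)
E
```

```text
clock: 9.43
eef_pos: [0.4781, -0.2466, 0.0655]
tool_rot: [0.536, 3.095, 0.0]
wrist_force: [-1.9, 1.1, 4.7]
width: 0.0287
finger_force: 61.4
tcp [ 0.4781 -0.2466  0.0655] yaw_y 70.37 tilt [ 2.e-04 -0.e+00 -1.e+00] F [-1.92  1.08  4.69] w 0.0287 clk 9.425
tool delta mm [ -0.8   0.  -16.7]
```

View pics/s3.png

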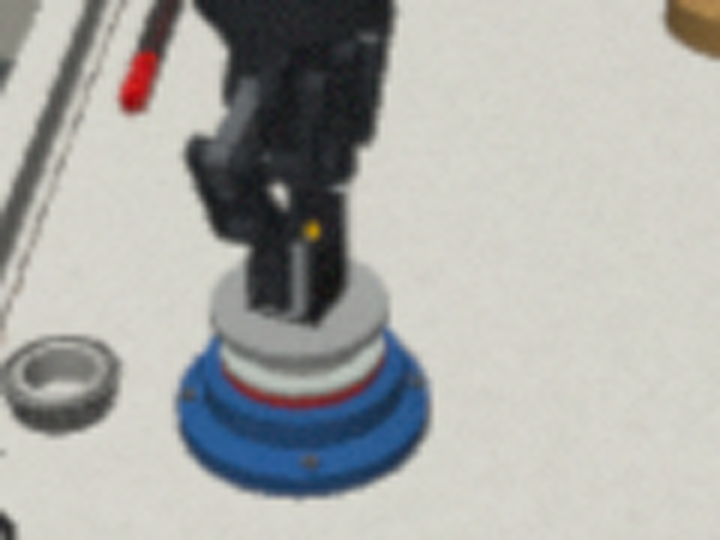

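The cover is flat on the ring and the platen is already partly sunk, with a thinner red band at (300,400). I keep pressing.

```bash
python3 -m handwheel '[[0,0,1,0,-1],[0,0,1,0,-1],[0,0,1,0,-1],[0,0,1,0,-1],[0,0,0.5,0,-1],[0,0,0,0,-1]]'
python3 - <<'E'
from h import *
delta(.4789,-.2468,.0822)
E
python3 -m handwheel '[[0,0,0.5,0,-1],[0,0,0.5,0,-1],[0,0,0.5,0,-1],[0,0,0,0,-1]]'
```

```text
clock: 10.22
eef_pos: [0.4782, -0.2466, 0.0613]
tool_rot: [0.535, 3.095, -0.0]
wrist_force: [-1.7, 1.7, 8.0]
width: 0.029
finger_force: 61.7
tcp [ 0.4782 -0.2466  0.0613] yaw_y 70.37 tilt [ 3.e-04 -1.e-04 -1.e+00] F [-1.71  1.7   8.  ] w 0.029 clk 10.225
tool delta mm [ -0.8   0.  -20.9]
clock: 10.72
eef_pos: [0.4782, -0.2466, 0.0603]
tool_rot: [0.535, 3.095, -0.0]
wrist_force: [-2.9, 1.3, 11.2]
width: 0.029
finger_force: 62.4
```

```bash
python3 -m handwheel '[[0,0,0.5,0,-1],[0,0,0.5,0,-1],[0,0,0,0,-1],[0,0,0,0,-1]]'
python3 - <<'E'
from h import *
delta(.4789,-.2468,.0822)
s=snap('side'); save(s,'s4.png',(180,180,300,270),6)
E
```

```text
clock: 11.22
eef_pos: [0.4782, -0.2466, 0.0603]
tool_rot: [0.535, 3.095, -0.001]
wrist_force: [-4.6, 2.6, 17.1]
width: 0.0291
finger_force: 63.3
tcp [ 0.4782 -0.2466  0.0603] yaw_y 70.38 tilt [ 8.e-04 -5.e-04 -1.e+00] F [-4.56  2.63 17.12] w 0.0291 clk 11.225
tool delta mm [ -0.8   0.  -21.9]
```

View pics/s4.png

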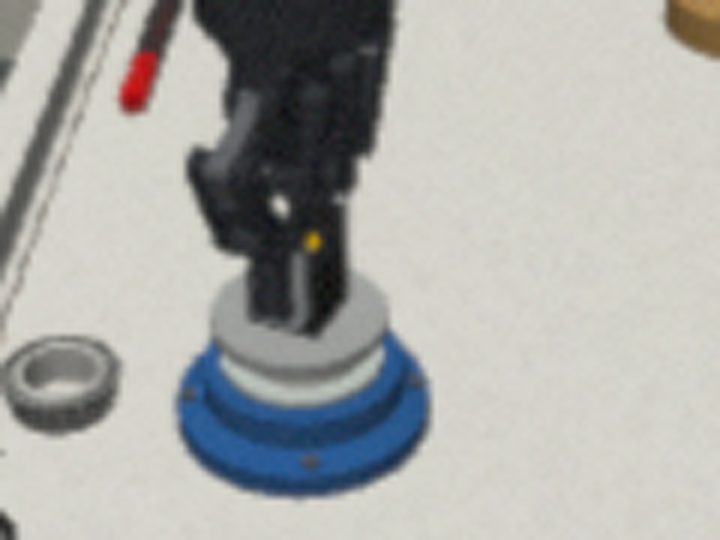

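The red band has gone completely. The height has stopped at 46 mm while the force rose to 17 N, so the platen is at its stop and the hub is still gripped.

```bash
python3 -c "
from bench import robot; print(robot.sign_off())"
```

```text
the job is handed in; nothing more can be done
None
```

The job is handed in: the cover dropped over the pin onto the ring and is held gripped and pressed to the stop (about 17 N, red band hidden, just over 11 s); the pin went in without needing a search, and I did not measure the ring's centring after the press.

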